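# Restart the sensor box with the propped panel

## Task

Restart the blue sensor box whose dark panel is propped up on a slope: with the fingertips, gently press the second button from the plug block on the black switch bar all the way down and let it come back up, then press the button on that box all the way down in the same way, and withdraw. Press no other button, and do not grasp, lift or shift the boxes or anything else on the bench.

Things in the scene. Friction and masses are not known exactly. Their poses are not given: they have to be found in the camera images.
- bar: Black switch bar fixed on the bench, 64 x 240 mm, 34 mm high; origin at the centre of its underside, long side along its own y. A grey plug block (20 mm along y, 34 mm along x, top at 64 mm, with a 14 mm black stub on it) stands on its +y end. Four white buttons in a row at y = +66, +22, -22, -66 mm, their tops 52 mm above the bench. It may lie turned any way round.
- propped_box: Blue sensor box, loose, about 0.45 kg, 110 x 80 mm, 70 mm high; origin at the centre of its underside. The only one with its dark panel (80 x 76 mm) propped on a slope: low edge at the box top, 32 mm behind the button's centre, rising to +x to 136 mm above the bench at 50 mm from the box's centre. Button on top at x = -33 mm, y = 0, its top 88 mm above the bench.
- flat_box: Blue sensor box of the same size and button, its dark panel lying flat on the top; to be left alone. Origin at the centre of its underside.
- bare_box: Blue sensor box of the same size and button, with no panel; to be left alone. Origin at the centre of its underside.
- switch1 (a joint): White round push button, 26 mm across, its top 18 mm above the face it is mounted on, in a black round housing 42 mm across and 12 mm high; sprung, comes back up by itself; joint value 0 up, 0.006 m fully down; about 4 N holds it fully down. On the switch bar, next to the plug block.
- switch2 (a joint): White round push button, 26 mm across, its top 18 mm above the face it is mounted on, in a black round housing 42 mm across and 12 mm high; sprung, comes back up by itself; joint value 0 up, 0.006 m fully down; about 4 N holds it fully down. On the switch bar, second from the plug block: the one to press.
- switch2_top (a point): Centre of the top face of that button, on the switch bar; z axis up.
- switch3 (a joint): White round push button, 26 mm across, its top 18 mm above the face it is mounted on, in a black round housing 42 mm across and 12 mm high; sprung, comes back up by itself; joint value 0 up, 0.006 m fully down; about 4 N holds it fully down. On the switch bar, third from the plug block.
- switch4 (a joint): White round push button, 26 mm across, its top 18 mm above the face it is mounted on, in a black round housing 42 mm across and 12 mm high; sprung, comes back up by itself; joint value 0 up, 0.006 m fully down; about 4 N holds it fully down. On the switch bar, at the end away from the plug block.
- propped_box_button (a joint): White round push button, 26 mm across, its top 18 mm above the face it is mounted on, in a black round housing 42 mm across and 12 mm high; sprung, comes back up by itself; joint value 0 up, 0.006 m fully down; about 4 N holds it fully down. On top of the propped box, near its -x end.
- propped_box_button_top (a point): Centre of the top face of that button; z axis up.
- flat_box_button (a joint): White round push button, 26 mm across, its top 18 mm above the face it is mounted on, in a black round housing 42 mm across and 12 mm high; sprung, comes back up by itself; joint value 0 up, 0.006 m fully down; about 4 N holds it fully down. On top of the flat box, near its -x end.
- bare_box_button (a joint): White round push button, 26 mm across, its top 18 mm above the face it is mounted on, in a black round housing 42 mm across and 12 mm high; sprung, comes back up by itself; joint value 0 up, 0.006 m fully down; about 4 N holds it fully down. On top of the bare box, near its -x end.
- jar: Amber jar with white cap, 48 mm across, 85 mm high; loose bystander.
- power_bank: White power bank lying flat, 70 x 140 x 22 mm; loose bystander.
- tape: Roll of tape (cardboard ring) lying flat, 80 mm across, 22 mm high; loose bystander.
- screwdriver: Screwdriver lying flat; loose bystander.
- mouse: Computer mouse, black, 100 x 60 x 26 mm; loose bystander.
- beaker: Glass beaker, 66 mm across, 85 mm high; loose bystander.
- board: Small circuit board on an orange base, 75 x 55 mm, about 26 mm high; loose bystander.
Things that resemble listed ones, but are neither listed nor needed, are in the scene too. What is shaped like the propped_box but turquoise is not meant.

How it is judged:
By the outcome, as a careful person would: the job done as asked, in the order asked, and still so for the second after the job is handed in, with the robot touching nothing.
It also fails if it takes over 48 s, if anything falls off the work surface, if the arm or the gripper's body presses on something with over 40 N, if the wrist force passes 120 N, or if a joint passes its speed limit or range.

## Robot

A 6-joint arm with a two-finger parallel gripper is mounted at the origin on the work surface. World frame = base frame: x ahead of the robot, y to its left, z up, the work surface at z = 0. Lengths are in m, angles in rad, forces in N, time in s.
With the tool pointing down it reaches from about 0.35 to 0.975 m from the base axis. Payload 4.9 kg.
Tool frame: the origin (TCP) lies midway between the tips of the shut fingers; the grasp point (between the pads) lies 19 mm behind it; z points along the fingers, y is the line along which they close (so a half turn about z gives the same grasp; the last joint's range is limited). The gripper opens to 85 mm and grips with 20 to 120 N. Pads are 22 mm wide; open, the fingers measure 114 mm over their backs; the gripper's body (76 mm by 85 mm) begins 54 mm behind the grasp point. The pads swing forward as they close: fully open they stand 13 mm farther back than shut.
Start: joints at [1.114, 0.053, 1.613, -0, 1.476, -0.119], TCP at [0.207, 0.59, 0.231] pointing down, gripper open.
Joint ranges: [-3.01, 3.01], [-1.01, 2.22], [0.06, 2.58], [-1.02, 4.17], [0.09, 2.62], [-3.14, 3.14]. Speed limits (rad/s): [2.57, 2.57, 3.14, 3.14, 3.14, 3.14].

## Interface

Orientations are given as a unit quaternion [w, x, y, z].
In Python, from plant import * gives the robot as it stands.
- The arm moves only by the tool jog_arm, never from a script. Its argument "targets" is a list of rows, each a list of 3 entries, a list of its own where there are three numbers: the shift along the tool's x, y, z in units of 25 mm (1.0 is 25 mm), then the turn, a rotation vector about the tool's x, y, z in units of 8 degrees (1.0 is 8 degrees), then the opening in per cent of the stroke, from 0 (shut) to 100 (fully open). A call has 1 to 8 rows; each row is the pose to reach, as a shift and turn from the pose commanded when the call began, along the tool's axes at that moment; what a row does not reach only later rows make up. A row lasts 1/8 s, in which the tool goes at most 62.5 mm and 10.7 degrees, less where a joint would pass 70% of its speed; a pose out of reach is approached as far as the arm can. A call with a gripper value outside its range is refused whole. The fingers move at their own pace and stop on an object; the grip force is fixed at half the most. Time passes only in rows, so rows that repeat a pose let the fingers close. It gives the time, the measured TCP pose, the force, the opening and the grip force at its end, in the units of the state.
- state(): the state, without advancing time (a new reading comes with each control period).
- grab_frame(name): name is "scene" or "top"; returns (picture, depth): 384x512x3 uint8, red, green, blue; 384x512 float32, m along the optical axis (not along the pixel's ray), 0 where there is no reading.
- camera_params(name): a dict with "fovy" (degrees; the focal length in pixels is half the picture's height over the tangent of half this angle, whatever the lens; pixels are square), "cx", "cy" (the principal point, pixels), "rvec" (rotation vector, rad) and "tvec" (3), from world to camera coordinates, as OpenCV has them. Camera axes: x right, y down, z forward; pixel columns grow to the right and rows downward; lengths in m; the calibration is good to about 2 mm. A picture is of the moment at which its call begins. camera_params takes no time and is no camera call.
- job_done(): hands the job in; it is judged then, once.
The state is a dict: "time": time; "joint_pos": joint angles; "joint_vel": joint speeds; "joint_efforts": joint torques, N m; "tool_pos": TCP position; "tool_rot": TCP orientation; "contact_force": force on the tool from outside, world axes, zero at the start; "ft_torque": the same for the moment, N m; "gripper_width": opening from 0.0 (shut) to 1.0 (fully open); "grasp_force": force on a finger pad.
Only numpy, scipy, OpenCV 4.12 (cv2) and the standard library are available. Lean on these libraries where they do the work, as an engineer would, in place of code of your own. Each camera call takes 0.05 s, during which the arm holds its last target. There are 200 camera calls.

## Working session

There is one attempt and no reset: what is moved stays moved. The work goes in short steps, Python scripts to look and compute and a tool call to move; the robot and the scene stay as the last step left them, time stands still between calls to the robot, and variables do not carry over. Pictures are saved under pics/ and viewed, at most 10 in all, crops included, and the job is handed in when it is done.

Besides the shell and the picture viewer there is one more tool, called after "Request:" by a JSON object that holds its "api" and its "payload". jog_arm: Moves the arm, as the interface text tells. Its arguments: {"type":"object","properties":{"targets":{"type":"array"}},"required":["targets"]}

```bash
mkdir -p pics; cat > h.py <<'E'
from plant import *
import numpy as np, cv2
def save(n):
    im,d=grab_frame(n); np.savez(f'{n}.npz',im=im,d=d); cv2.imwrite(f'pics/{n}_{int(state()["time"]*100)}.png',cv2.cvtColor(im,cv2.COLOR_RGB2BGR)); return im,d
def cam(n):
    p=camera_params(n); R=cv2.Rodrigues(np.array(p['rvec'],float))[0]; t=np.array(p['tvec'],float).ravel()
    f=192/np.tan(np.radians(p['fovy']/2)); return R,t,f,p['cx'],p['cy']
def ray(n,u,v,z):
    R,t,f,cx,cy=cam(n); c=-R.T@t; d=R.T@np.array([(u-cx)/f,(v-cy)/f,1]); return c+d*(z-c[2])/d[2]
def pts(n,d):
    R,t,f,cx,cy=cam(n); v,u=np.mgrid[:384,:512]; P=np.stack([(u-cx)/f*d,(v-cy)/f*d,d],-1); return (P-t)@R
E
python3 - <<'E'
from h import *
for n in('scene','top'): save(n); print(camera_params(n))
print(state())
E
ls pics
```

```text
{'fovy': 53.78312054006136, 'cx': 253.77821195929135, 'cy': 185.31662070249806, 'rvec': array([ 1.5766497 ,  1.93170101, -0.8171203 ]), 'tvec': array([ 0.0944075 , -0.27612714,  1.66944148])}
{'fovy': 52.805430280489965, 'cx': 260.4848932724372, 'cy': 189.7466727901663, 'rvec': array([ 2.12018186, -2.16439131,  0.11407328]), 'tvec': array([0.03501922, 0.5263178 , 1.12202831])}
{'time': 0.1, 'joint_pos': array([ 1.11400905e+00,  5.32987963e-02,  1.61416856e+00, -4.16944376e-06,
        1.47600840e+00, -1.19023259e-01]), 'joint_vel': array([-0.00069145, -0.00172891, -0.0038202 , -0.00055851,  0.00161772,
        0.00025732]), 'joint_efforts': array([ 2.33782466e-04, -3.94902313e+01, -3.71362209e+01, -9.46590330e-05,
        3.94469389e-03,  5.43695052e-06]), 'tool_pos': array([0.20687218, 0.58916502, 0.23017394]), 'tool_rot': array([-2.65357748e-04,  1.68080097e-01,  9.85772892e-01, -9.03384825e-04]), 'contact_force': array([ 0.68016059, -0.48685912,  0.14034592]), 'ft_torque': array([ 0.01663835, -0.00146725,  0.03571467]), 'grasp_force': 0.0, 'gripper_width': 1.00139738481901}
scene_5.png
top_10.png
```

View pics/scene_5.png

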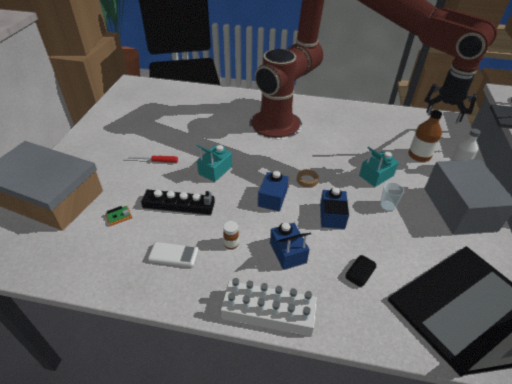

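View pics/top_10.png

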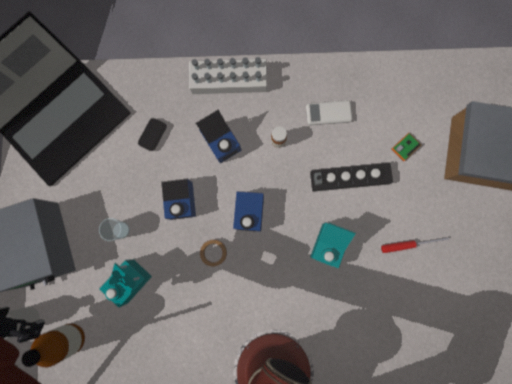

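The scene view shows three blue boxes at about (289,245), (334,207) and (273,190). The first looks propped and sits at about (218,137) in the top view. In the top view the bar's plug is at (318,178), with white buttons at about x = 330, 345, 360 and 375. Next I'll measure these.

```bash
python3 - <<'E'
from h import *
def blobs(n,x0,y0,x1,y1,thr,z):
    im=np.load(n+'.npz')['im']; P=pts(n,np.load(n+'.npz')['d'])
    c=im[y0:y1,x0:x1].astype(int); m=((c.min(2)>thr)&(c.max(2)-c.min(2)<40)).astype(np.uint8)
    k,l,s,ce=cv2.connectedComponentsWithStats(m)
    for i in range(1,k):
        if 15<s[i,4]<400:
            u,v=ce[i]+[x0,y0]; q=P[y0:y1,x0:x1][l==i]
            print(n,s[i],np.round([u,v],1),'ray',np.round(ray(n,u,v,z),4),'depthmed',np.round(np.median(q,0),4))
blobs('top',308,162,394,192,150,.052)
blobs('scene',140,186,216,214,150,.052)
print('boxes')
blobs('top',214,134,236,158,150,.088); blobs('top',166,200,188,218,150,.088); blobs('top',238,213,258,232,150,.088)
blobs('scene',277,220,297,235,150,.088)
# propped-ness
P=pts('top',np.load('top.npz')['d'])
for nm,(x0,y0,x1,y1) in dict(A=(195,108,242,162),B=(160,178,196,220),C=(232,190,266,233),bar=(308,162,394,192)).items():
    q=P[y0:y1,x0:x1].reshape(-1,3); print(nm,np.round(np.percentile(q[:,2],[50,80,90,97,99.5]),3))
# panel / box axis A: footprint of points above 0.06
def rect(x0,y0,x1,y1,lo,hi):
    q=P[y0:y1,x0:x1].reshape(-1,3); q=q[(q[:,2]>lo)&(q[:,2]<hi)]
    r=cv2.minAreaRect((q[:,:2]*1000).astype(np.float32)); print(r, cv2.boxPoints(r).round())
rect(195,108,242,162,.06,.15); rect(195,108,242,162,.078,.15); rect(308,162,394,192,.02,.05); rect(308,162,330,192,.058,.1)
E
for f in 0; do python3 -c "
import cv2
a=cv2.imread('pics/top_10.png')[100:220,150:400];b=cv2.imread('pics/scene_5.png')[165:285,130:380]
cv2.imwrite('pics/crop.png',cv2.resize(cv2.vconcat([a,b]),None,fx=2.4,fy=2.4,interpolation=2))"; done
```

```text
top [ 0  0 10  5 26] [312.3 163.9] ray [ 0.5984 -0.1311  0.052 ] depthmed [ 6.087e-01 -1.380e-01 -1.000e-04]
top [ 18   0  34   5 100] [339.6 163.2] ray [ 0.5985 -0.2118  0.052 ] depthmed [ 0.609 -0.216 -0.   ]
top [49  9  7  7 42] [360.1 174.2] ray [ 0.5643 -0.2702  0.052 ] depthmed [ 0.5641 -0.269   0.0558]
top [64  8  7  7 42] [374.9 172.8] ray [ 0.5674 -0.3138  0.052 ] depthmed [ 0.5665 -0.3128  0.0561]
top [34 11  7  7 40] [345.  175.7] ray [ 0.5609 -0.2259  0.052 ] depthmed [ 0.56   -0.2253  0.0556]
top [19 12  7  7 40] [330.4 177.1] ray [ 0.5576 -0.1828  0.052 ] depthmed [ 0.5572 -0.1814  0.0563]
top [ 21  25  59   5 144] [364.2 189.9] ray [ 0.5175 -0.2796  0.052 ] depthmed [ 0.5234 -0.3008  0.0006]
top [81 25  5  5 19] [391.3 189.4] ray [ 0.5171 -0.3583  0.052 ] depthmed [ 5.220e-01 -3.747e-01 -3.000e-04]
scene [73 17  3 11 21] [214.4 209.2] ray [ 0.6037 -0.1066  0.052 ] depthmed [ 0.5589 -0.1236 -0.0015]
scene [ 0 24 32  4 69] [151.4 212.2] ray [ 0.6575 -0.2986  0.052 ] depthmed [ 0.6131 -0.3319 -0.0013]
boxes
top [ 6  7  7  7 39] [223.3 144.3] ray [0.6556 0.1285 0.088 ] dep
[... 385 characters left out ...]
 [0.069 0.072 0.08  0.091 0.85 ]
bar [0.033 0.046 0.054 0.061 0.08 ]
((683.1810913085938, 142.88980102539062), (107.54243469238281, 80.00692749023438), 30.7956600189209) [[617. 150.]
 [657.  81.]
 [750. 136.]
 [709. 205.]]
((684.1322631835938, 143.51708984375), (105.25337219238281, 75.63838958740234), 30.770904541015625) [[620. 149.]
 [658.  84.]
 [749. 138.]
 [710. 203.]]
((563.5975341796875, -248.5609588623047), (64.76646423339844, 239.8273468017578), 4.047418117523193) [[ 523. -131.]
 [ 540. -370.]
 [ 604. -366.]
 [ 587. -127.]]
((556.1046752929688, -156.54898071289062), (32.83987808227539, 41.0645751953125), 0.9286490082740784) [[ 539. -136.]
 [ 540. -177.]
 [ 573. -177.]
 [ 572. -136.]]
```

View pics/crop.png

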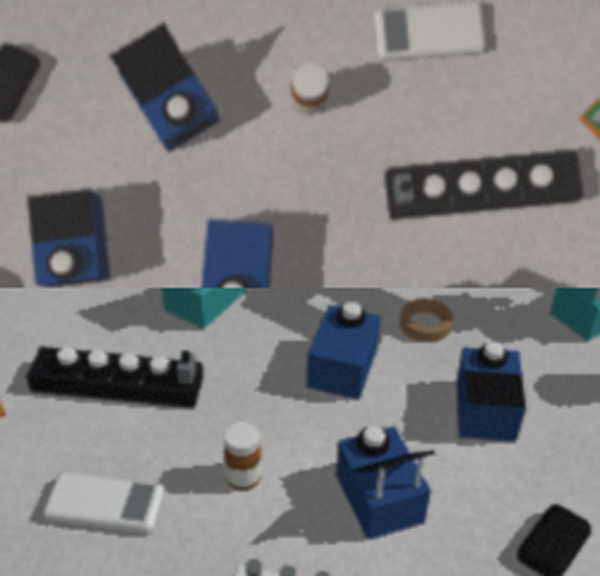

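A is the propped box: its panel reaches 0.133 m, its button is at about (0.655,0.128), and its axis is at 30.8°. The plug is at the y = -0.156 end, so switch2 is at about (0.561,-0.2255). I'll raise the arm and shut the gripper, with a helper to work out the jogs.

```bash
cat >> h.py <<'E'
from scipy.spatial.transform import Rotation as Ro
def togo(p,ydeg):
    s=state(); w,x,y,z=s['tool_rot']; R=Ro.from_quat([x,y,z,w])
    a=np.radians(ydeg); Y=np.array([np.cos(a),np.sin(a),0]); Z=np.array([0,0,-1.]); T=Ro.from_matrix(np.c_[np.cross(Y,Z),Y,Z])
    print('shift',np.round(R.inv().apply(np.array(p)-s['tool_pos'])/.025,3),'turn',np.round(np.degrees((R.inv()*T).as_rotvec())/8,3),'t',s['time'],'pos',np.round(s['tool_pos'],4),'F',np.round(s['contact_force'],2),'q',np.round(s['joint_pos'],2),s['gripper_width'])
E
```

Request:
{"api": "jog_arm", "payload": {"targets": [[[0, 0, -4], [0, 0, 0], 0], [[0, 0, -4], [0, 0, 0], 0], [[0, 0, -4], [0, 0, 0], 0]]}}

```text
time: 0.48
tool_pos: [0.2078, 0.591, 0.3361]
tool_rot: [0.001, 0.168, 0.986, 0.004]
contact_force: [0.4, -1.0, -0.1]
gripper_width: 0.375
grasp_force: 0.0
```

```bash
python3 -c "
from h import *
togo([.561,-.2255,.331],4.3)"
```

```text
shift [-24.154 -26.132   0.028] turn [ 0.052 -0.026  8.293] t 0.475 pos [0.2078 0.591  0.3361] F [ 0.42 -0.99 -0.14] q [ 1.11  0.01  1.48  0.    1.64 -0.12] 0.37460655166181
```

Request:
{"api": "jog_arm", "payload": {"targets": [[[-24, -26, 0], [0, 0, 8.3], 0], [[-24, -26, 0], [0, 0, 8.3], 0], [[-24, -26, 0], [0, 0, 8.3], 0], [[-24, -26, 0], [0, 0, 8.3], 0], [[-24, -26, 0], [0, 0, 8.3], 0], [[-24, -26, 0], [0, 0, 8.3], 0], [[-24, -26, 0], [0, 0, 8.3], 0], [[-24, -26, 0], [0, 0, 8.3], 0]]}}

```text
time: 1.48
tool_pos: [0.4052, 0.1287, 0.3296]
tool_rot: [-0.001, 0.68, 0.733, -0.001]
contact_force: [0.1, -0.0, 0.4]
gripper_width: -0.003
grasp_force: 0.0
```

```bash
python3 -c "
from h import *
togo([.561,-.2255,.15],4.3)"
```

```text
shift [-14.589   5.181   7.172] turn [-0.014 -0.    -0.007] t 1.475 pos [0.4052 0.1287 0.3296] F [ 0.14 -0.05  0.37] q [ 0.13 -0.48  1.91  0.    1.72  0.06] -0.0029528382074351825
```

Request:
{"api": "jog_arm", "payload": {"targets": [[[-14.6, 5.2, 4], [0, 0, 0], 0], [[-14.6, 5.2, 4], [0, 0, 0], 0], [[-14.6, 5.2, 4], [0, 0, 0], 0], [[-14.6, 5.2, 4], [0, 0, 0], 0], [[-14.6, 5.2, 4], [0, 0, 0], 0], [[-14.6, 5.2, 6], [0, 0, 0], 0], [[-14.6, 5.2, 8], [0, 0, 0], 0], [[-14.6, 5.2, 8], [0, 0, 0], 0]]}}

```text
time: 2.48
tool_pos: [0.559, -0.2237, 0.1246]
tool_rot: [-0.005, 0.681, 0.732, -0.001]
contact_force: [-0.1, -0.3, -0.3]
gripper_width: 0.002
grasp_force: 0.0
```

```bash
python3 - <<'E'
from h import *
save('scene');save('top')
togo([.561,-.2255,.07],4.3)
a=cv2.imread('pics/'+sorted(__import__('os').listdir('pics'))[0])
E
ls pics
```

```text
shift [-0.123  0.109  2.19 ] turn [-0.066 -0.042 -0.017] t 2.575 pos [ 0.5586 -0.2229  0.1248] F [-0.06  0.52 -0.77] q [-0.5   0.09  1.75 -0.    1.31 -0.58] 0.0031196863017287964
crop.png
scene_252.png
scene_5.png
top_10.png
top_257.png
```

Request:
{"api": "jog_arm", "payload": {"targets": [[[-0.1, 0.1, 1.3], [0, 0, 0], 0], [[-0.1, 0.1, 2.5], [0, 0, 0], 0], [[-0.1, 0.1, 2.5], [0, 0, 0], 0]]}}

```text
time: 2.95
tool_pos: [0.5628, -0.2245, 0.0667]
tool_rot: [-0.003, 0.68, 0.733, -0.001]
contact_force: [0.1, 0.1, 0.2]
gripper_width: -0.002
grasp_force: 0.0
```

```bash
python3 - <<'E'
from h import *
togo([.561,-.2255,.045],4.3)
a,_=save('scene');b,_=save('top')
c=cv2.hconcat([cv2.resize(x,(390,390),interpolation=2) for x in (a[150:230,130:210],b[135:215,305:385])])
cv2.imwrite('pics/c2.png',c[:,:,::-1])
togo([.561,-.2255,.045],4.3)
E
```

```text
shift [-0.037 -0.072  0.869] turn [-0.031 -0.021 -0.003] t 2.95 pos [ 0.5628 -0.2245  0.0667] F [0.15 0.12 0.24] q [-0.5   0.17  1.78  0.    1.2  -0.58] -0.0015902006282542559
shift [ 0.029 -0.167  1.008] turn [ 0.009  0.005 -0.003] t 3.05 pos [ 0.5652 -0.2259  0.0702] F [ 0.26 -0.61  0.83] q [-0.5   0.16  1.78  0.    1.2  -0.58] -0.003266986487941243
```

View pics/c2.png

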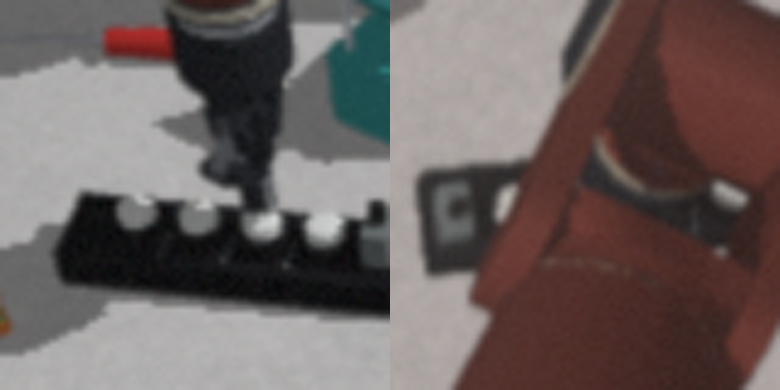

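The left half shows the shut fingertips just above the second button from the plug, in crop pixels around (262,205). I'll press slowly.

Request:
{"api": "jog_arm", "payload": {"targets": [[[0, 0, 0.4], [0, 0, 0], 0], [[0, 0, 0.6], [0, 0, 0], 0], [[0, 0, 0.7], [0, 0, 0], 0], [[0, 0, 0.8], [0, 0, 0], 0], [[0, 0, 0.8], [0, 0, 0], 0]]}}

```text
time: 3.68
tool_pos: [0.5652, -0.2262, 0.05]
tool_rot: [0.0, 0.68, 0.733, 0.0]
contact_force: [-1.1, 1.7, 6.4]
gripper_width: -0.003
grasp_force: 3.1
```

```bash
python3 -c "
from h import *
togo([.561,-.2255,.045],4.3)"
```

```text
shift [ 0.042 -0.166  0.201] turn [ 0.005  0.002 -0.007] t 3.675 pos [ 0.5652 -0.2262  0.05  ] F [-1.09  1.67  6.36] q [-0.5   0.19  1.78  0.    1.17 -0.58] -0.0034171528880211355
```

Request:
{"api": "jog_arm", "payload": {"targets": [[[0, 0, 0.1], [0, 0, 0], 0], [[0, 0, 0.1], [0, 0, 0], 0]]}}

```text
time: 3.92
tool_pos: [0.5654, -0.2263, 0.0498]
tool_rot: [-0.0, 0.68, 0.733, 0.0]
contact_force: [-6.7, 3.8, 17.2]
gripper_width: -0.0
grasp_force: 8.7
```

It's rigid at the bottom, so the button is fully down. Releasing it now.

Request:
{"api": "jog_arm", "payload": {"targets": [[[0, 0, -0.5], [0, 0, 0], 0], [[0, 0, -1.5], [0, 0, 0], 0], [[0, 0, -4], [0, 0, 0], 0], [[0, 0, -6], [0, 0, 0], 0], [[0, 0, -6], [0, 0, 0], 0]]}}

```text
time: 4.55
tool_pos: [0.5673, -0.2276, 0.2026]
tool_rot: [0.005, 0.68, 0.733, 0.001]
contact_force: [-0.4, -0.1, 0.5]
gripper_width: 0.001
grasp_force: 0.0
```

```bash
python3 -c "
from h import *
for y in (120.8,-59.2): togo([.653,.127,.196],y)"
```

```text
shift [13.892  4.467  0.222] turn [-4.0000e-03  9.0000e-02 -1.4569e+01] t 4.55 pos [ 0.5673 -0.2276  0.2026] F [-0.37 -0.09  0.54] q [-0.5   0.03  1.68 -0.    1.42 -0.58] 0.0014100262240266414
shift [13.892  4.467  0.222] turn [7.90e-02 3.00e-03 7.93e+00] t 4.55 pos [ 0.5673 -0.2276  0.2026] F [-0.37 -0.09  0.54] q [-0.5   0.03  1.68 -0.    1.42 -0.58] 0.0014100262240266414
```

Request:
{"api": "jog_arm", "payload": {"targets": [[[13.8, 4.5, 0], [0, 0, 7.9], 0], [[13.8, 4.5, 0], [0, 0, 7.9], 0], [[13.8, 4.5, 0], [0, 0, 7.9], 0], [[13.8, 4.5, 0], [0, 0, 7.9], 0], [[13.8, 4.5, 0], [0, 0, 7.9], 0], [[13.8, 4.5, 0], [0, 0, 7.9], 0], [[13.8, 4.5, 0], [0, 0, 7.9], 0], [[13.8, 4.5, 0], [0, 0, 7.9], 0]]}}

```text
time: 5.55
tool_pos: [0.6505, 0.1263, 0.1946]
tool_rot: [0.0, 0.963, 0.269, -0.001]
contact_force: [-0.2, -0.0, -0.4]
gripper_width: -0.001
grasp_force: 0.0
```

```bash
python3 - <<'E'
from h import *
for i in range(3): save('scene'); togo([.653,.127,.104],-59.2)
E
```

```text
shift [ 0.12  -0.004  3.639] turn [-0.003  0.016  0.034] t 5.6 pos [0.6507 0.1254 0.195 ] F [-0.19 -0.62 -0.03] q [ 0.08  0.16  1.55 -0.    1.43  1.11] 0.0025457640149381343
shift [ 0.121 -0.023  3.654] turn [-0.002  0.012  0.027] t 5.65 pos [0.6508 0.125  0.1953] F [-0.02 -0.42 -0.16] q [ 0.08  0.16  1.55 -0.    1.43  1.11] 0.004319898946853609
shift [ 0.12  -0.034  3.666] turn [-0.002  0.008  0.022] t 5.7 pos [0.651  0.1248 0.1957] F [ 0.18  0.24 -0.21] q [ 0.08  0.16  1.55 -0.    1.43  1.11] -0.0012762569187781778
```

Request:
{"api": "jog_arm", "payload": {"targets": [[[0.1, 0, 1.5], [0, 0, 0], 0], [[0.1, 0, 3], [0, 0, 0], 0], [[0.1, 0, 3.6], [0, 0, 0], 0], [[0.1, 0, 3.6], [0, 0, 0], 0]]}}

```text
time: 6.2
tool_pos: [0.6527, 0.1267, 0.1052]
tool_rot: [-0.0, 0.964, 0.267, -0.001]
contact_force: [0.3, -0.2, 0.4]
gripper_width: 0.002
grasp_force: 0.0
```

```bash
python3 - <<'E'
from h import *
a,_=save('scene'); togo([.653,.127,.088],-59.2)
b,_=save('top'); togo([.653,.127,.088],-59.2)
c=cv2.hconcat([cv2.resize(x,(390,390),interpolation=2) for x in (a[185:275,245:335],b[95:185,175:265])])
cv2.imwrite('pics/c3.png',c[:,:,::-1])
E
```

```text
shift [-0.03  -0.018  0.76 ] turn [ 0.002 -0.004  0.025] t 6.25 pos [0.6539 0.127  0.107 ] F [0.33 0.03 0.36] q [ 0.08  0.25  1.61 -0.    1.28  1.11] -0.006282202969855264
shift [-0.06  -0.026  0.806] turn [ 0.009 -0.017  0.027] t 6.3 pos [0.6546 0.1272 0.1081] F [-0.66 -0.2   0.17] q [ 0.08  0.25  1.61 -0.    1.28  1.11] 0.0018889214730623172
```

View pics/c3.png

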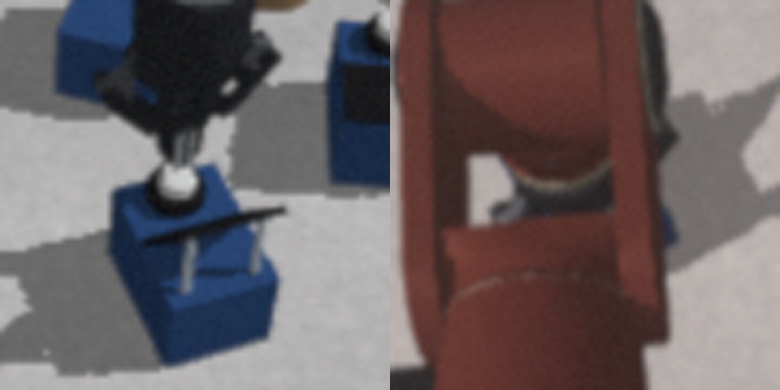

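In the scene crop the fingertips sit right above the propped box's button at about (182,165), and the knuckles clear the panel. Pressing.

Request:
{"api": "jog_arm", "payload": {"targets": [[[0, 0, 0.4], [0, 0, 0], 0], [[0, 0, 0.6], [0, 0, 0], 0], [[0, 0, 0.7], [0, 0, 0], 0], [[0, 0, 0.8], [0, 0, 0], 0], [[0, 0, 0.8], [0, 0, 0], 0]]}}

```text
time: 6.92
tool_pos: [0.6537, 0.1277, 0.0867]
tool_rot: [0.0, 0.964, 0.268, 0.0]
contact_force: [-0.7, -0.2, 4.1]
gripper_width: -0.003
grasp_force: 1.7
```

Request:
{"api": "jog_arm", "payload": {"targets": [[[0, 0, 0.1], [0, 0, 0], 0], [[0, 0, 0.1], [0, 0, 0], 0]]}}

```text
time: 7.18
tool_pos: [0.6538, 0.1277, 0.0859]
tool_rot: [0.0, 0.964, 0.268, 0.0]
contact_force: [-5.0, -0.2, 11.1]
gripper_width: -0.002
grasp_force: 5.3
```

11 N against a stiff stop, so this one is fully down too. Withdrawing.

Request:
{"api": "jog_arm", "payload": {"targets": [[[0, 0, -0.5], [0, 0, 0], 0], [[0, 0, -1.5], [0, 0, 0], 0], [[0, 0, -4], [0, 0, 0], 0], [[0, 0, -6], [0, 0, 0], 0], [[0, 0, -8], [0, 0, 0], 0], [[-8, 0, -8], [0, 0, 0], 0], [[-8, 0, -8], [0, 0, 0], 0], [[-8, 0, -8], [0, 0, 0], 0]]}}

```text
time: 8.18
tool_pos: [0.4911, 0.0302, 0.2835]
tool_rot: [0.0, 0.963, 0.268, -0.0]
contact_force: [0.2, -0.9, 0.6]
gripper_width: -0.002
grasp_force: 0.0
```

```bash
cp scene.npz old.npz; python3 - <<'E'
from h import *
save('scene'); print(np.round(state()['contact_force'],1))
E
ls -t pics|head -1
```

```text
[-0.6  0.9 -2.8]
scene_822.png
```

View pics/scene_822.png

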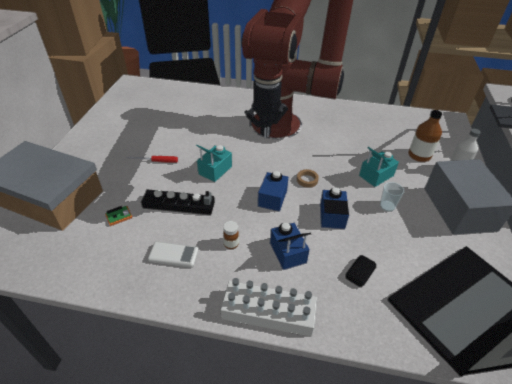

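The scene view shows the propped box still at (289,245), the bar at (178,202), and everything else where it was. The arm is clear.

```bash
python3 -c "
from plant import *
print(job_done())"
```

```text
the job is handed in; nothing more can be done
None
```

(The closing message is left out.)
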